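Walk the dry-block heater home under the bridge shelf

ROBOT

A 6-joint arm with a two-finger parallel gripper is mounted at the origin on the work surface. World frame = base frame: x ahead of the robot, y to its left, z up, the work surface at z = 0. Lengths are in m, angles in rad, forces in N, time in s.
With the tool pointing down it reaches from about 0.35 to 0.975 m from the base axis. Payload 4.9 kg.
Tool frame: the origin (TCP) lies midway between the tips of the shut fingers; the grasp point (between the pads) lies 19 mm behind it; z points along the fingers, y is the line along which they close (so a half turn about z gives the same grasp; the last joint's range is limited). The gripper opens to 85 mm and grips with 20 to 120 N. Pads are 22 mm wide; open, the fingers measure 114 mm over their backs; the gripper's body (76 mm by 85 mm) begins 54 mm behind the grasp point. The pads swing forward as they close: fully open they stand 13 mm farther back than shut.
Start: joints at [-1.469, 0.053, 1.613, -0, 1.476, -0.119], TCP at [0.137, -0.61, 0.231] pointing down, gripper open.
Joint ranges: [-3.01, 3.01], [-1.01, 2.22], [0.06, 2.58], [-1.02, 4.17], [0.09, 2.62], [-3.14, 3.14]. Speed limits (rad/s): [2.57, 2.57, 3.14, 3.14, 3.14, 3.14].

INTERFACE

Orientations are given as a unit quaternion [w, x, y, z].
In Python, from plant import manip, camrig, sensors, workorder gives the robot as it stands (manip), with the cameras (camrig), the readings (sensors) and the job (workorder).
- The arm moves only by the shell command python3 shift.py 'ROWS'. ROWS is a JSON list of rows, 1 to 5 of them, each an object with the fields finger_gap (the opening from 0.0 (shut) to 1.0 (fully open)), dx, dy, dz (the shift in shares of the most that a row can go, 1 being 62.5 mm), drx, dry, drz (a rotation vector in a scale on which 1.0 is 90 degrees); a field left out counts as zero (the opening has to be given); each row shifts and turns the commanded pose from where the row before left it, along the tool's axes as they then stand; what a row does not reach is not made up. A row lasts 1/8 s, in which the tool goes at most 0.0625 m and 0.188 rad, less where a joint would pass 70% of its speed; a pose out of reach is approached as far as the arm can. The fingers move at their own pace and stop on an object; the grip force is fixed at half the most. Time passes only in rows, so rows that do not move let the fingers close. It prints the time, the measured TCP pose, the force, the opening and the grip force at its end. A shift or turn number past 1, either way, is cut back to 1. Input that does not fit is refused with a message, and nothing moves.
- sensors.state(): the state, without advancing time (a new reading comes with each control period).
- camrig.grab_frame(name): name is "side" or "top"; returns the picture (480x640x3 uint8, red, green, blue); there is no depth.
- camrig.camera_params(name): a dict with "intrinsics" (3x3 intrinsics, pixels), "xyz" and "orientation" of the camera in the world. Camera axes: x right, y down, z forward; pixel columns grow to the right and rows downward; lengths in m; the calibration is good to about 2 mm. A picture is of the moment at which its call begins. camera_params takes no time and is no camera call.
- workorder.job_done(): hands the job in; it is judged then, once.
The state is a dict: "time": time; "joint_pos": joint angles; "joint_vel": joint speeds; "joint_efforts": joint torques, N m; "tool_pos": TCP position; "tool_rot": TCP orientation; "contact_force": force on the tool from outside, world axes, zero at the start; "ft_torque": the same for the moment, N m; "gripper_width": opening from 0.0 (shut) to 1.0 (fully open); "grasp_force": force on a finger pad.
Only numpy, scipy, OpenCV 4.12 (cv2) and the standard library are available. Lean on these libraries where they do the work, as an engineer would, in place of code of your own. Each camera call takes 0.05 s, during which the arm holds its last target. There are 200 camera calls.

TASK

Walk the heavy dry-block heater straight ahead into its bay under the low shelf, pushing its two front corners in turn in modest swings (never more than about 20 degrees askew to the bay), until its back is fully home against the stop bar and it sits square. Keep off the glass display in the middle of its front, keep the heater flat on the bench, and leave the bottle, beaker and tip box alone. Then swing the retaining arm fully shut across the heater's front.

Things in the scene. Friction and masses are not known exactly. Their poses are not given: they have to be found in the camera images.
- heater: white dry-block heater, 130 deep (x) x 180 wide (y) x 88 high, about 1.7 kg, loose on 4 rubber feet (x +-45, y +-72); too big to grasp. Origin: centre of its underside; +x points to its back, into the bay. Front face, x = -65, is flat from 6 to 72 high. Pushing a front corner ahead swings it about its far-side feet: roughly 1 rad per 210 mm of corner travel, its middle going some two thirds as far
- display: glass display in the middle of the heater's front, fixed to it, not to be touched: 96 wide, 44 high (20 to 64 above the bench), standing 6 out of the front face. Origin: centre of its back, on the front face, 42 above the bench; axes as the heater's. Plain front is left at each corner, 48 to 90 from the heater's middle
- bay: fixed bay, its mouth to the robot's right. Origin: on the bench under the middle of the shelf's front edge, at the mouth; +x points into the bay (roughly world +y), +y towards the robot. Shelf: x 0 to 80, y -170 to 136, underside 130 high; stock on it up to 203. Cheeks: x 62 to 162, inner faces at y +-120. Stop bar at the back, 30 high, front at x = 150. Hinge post at x 3, y -148, radius 11
- home (a point): where the heater's origin is when its back touches the stop bar in the middle of the bay: bay x = 85, y = 0, z = 0; axes as the bay's. The heater's front face is then at bay x = 20, beneath the shelf
- retainer (a joint): swing angle of the retaining arm, rad: 0 fully shut (hard stop; the arm lies along the bay's +y just ahead of the front corner farther from the robot), grows as it opens: at 1.57 it points to the bay's -x, out of the mouth; at most 2.1. Stiff hinge, 0.08 N m, stays where left. Can shut only when the heater is home
- retainer_hinge (a point): hinge axis of the retaining arm (upright), at bay x 3, y -148, at mid-height of the arm, 40 above the bench. The arm is an aluminium bar 72 long from the axis, 12 thick, 22 high (29 to 51 above the bench)
- retainer_end (a point): free end of the retaining arm, 72 from the hinge axis, 40 above the bench
- tip_box: bystander: box of pipette tips, 85 x 120 x 61 high, loose; origin: centre of its underside
- reagent: bystander: reagent bottle, 60 in diameter, 130 high, loose; origin: centre of its underside
- beaker: bystander: glass beaker, 72 in diameter, 85 high, loose; origin: centre of its underside

How it is judged:
On the way, in this order (a step that is already met when the one before it is completed fails the run):
1. the heater is home: within 8 mm of the stop bar and within 4.5 degrees of square to the bay (x of heater in the frame of home above -0.008 m and angle between the x axis of heater and the x axis of home, either way round below 0.08 rad), for 0.2 s.
2. the retaining arm is shut (value of joint retainer below 0.15 rad), for 0.2 s.
At the end, for the whole second after the job is handed in: The heater stands flat and still in the bay between the cheeks, its back within 8 mm of the stop bar and square to the bay within 4.5 degrees, and the retaining arm is shut (under 0.15 rad) (all of step 1 and x of heater in the frame of home below 0.008 m and y of heater in the frame of home between -0.032 and 0.032 m and angle between heater's own z axis and vertical below 0.05 rad and value of joint retainer below 0.15 rad and linear speed of heater below 0.02 m/s); the robot touches nothing.
It fails at once if the glass display is touched (contact force between any of the fingers, the arm and display above 0.5 N).
It fails at once if the heater is more than 23 degrees askew to the bay (angle between the x axis of heater and the x axis of bay, either way round above 0.4 rad).
It fails at once if the heater is tipped by more than 6 degrees (angle between heater's own z axis and vertical above 0.105 rad).
It fails at once if a bystander is moved by more than 15 mm (distance of any of tip_box, reagent, beaker from where it was at the start of the episode above 0.015 m).
It also fails if it takes over 51 s, if anything falls off the work surface, if the arm or the gripper's body presses on something with over 40 N, if the wrist force passes 120 N, or if a joint passes its speed limit or range.

## Working session

There is one attempt and no reset: what is moved stays moved. The work goes in short steps, Python scripts to look and compute and a shell command to move; the robot and the scene stay as the last step left them, time stands still between calls to the robot, and variables do not carry over. Pictures are saved under pics/ and viewed, at most 10 in all, crops included, and the job is handed in when it is done.

```bash
ls; mkdir -p pics
python3 - <<'E'
from plant import manip, camrig, sensors, workorder
import cv2
for n in("side","top"):
    f=camrig.grab_frame(n); cv2.imwrite(f"pics/{n}0.png",f[:,:,::-1]); c=camrig.camera_params(n); print(n,c)
s=sensors.state();print(s["time"],s["tool_pos"],s["tool_rot"],s["contact_force"])
E
```

```text
pics
plant.py
shift.py
side {'intrinsics': array([[525.1082598 ,   0.        , 327.28498792],
       [  0.        , 525.1082598 , 244.56873067],
       [  0.        ,   0.        ,   1.        ]]), 'xyz': array([ 0.52908753, -0.95122917,  1.08652783]), 'orientation': array([-0.36128347,  0.93106368, -0.05008225,  0.00929752])}
top {'intrinsics': array([[567.21558262,   0.        , 309.07783284],
       [  0.        , 567.21558262, 234.75898426],
       [  0.        ,   0.        ,   1.        ]]), 'xyz': array([ 0.5107913 , -0.0031178 ,  1.60806728]), 'orientation': array([ 0.02765885, -0.7050871 ,  0.70815879, -0.02446004])}
0.1 [ 0.13683536 -0.60926034  0.23017644] [-9.38993007e-04  9.93913107e-01  1.10162854e-01  1.58865235e-05] [ 0.02493592 -0.67008586  0.00292188]
```

View pics/side0.png

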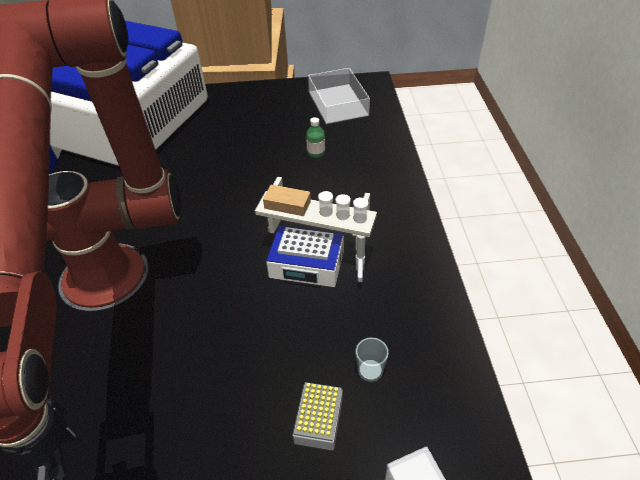

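View pics/top0.png

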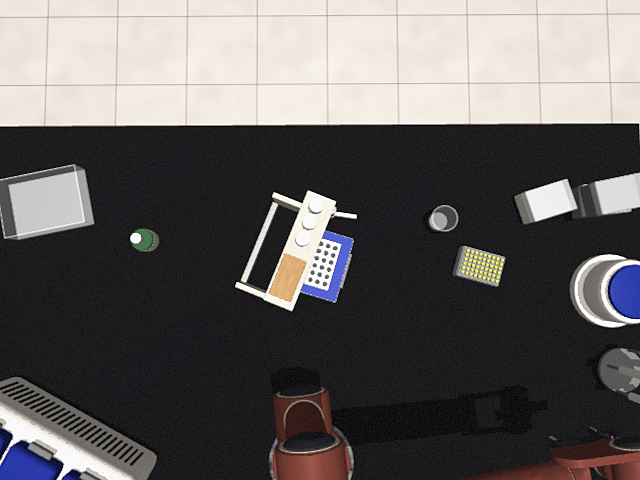

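The side view shows the heater front at about (305,270) with the shelf behind it at (315,212). In the top view the heater is at (325,267), the shelf at (300,250) and the arm at (345,215). The beaker and tip box are well away, to the right. Enlarging both.

Run:
```python
import cv2
a=cv2.imread("pics/top0.png")[180:320,220:380];cv2.imwrite("pics/top0c.png",cv2.resize(a,None,fx=4,fy=4,interpolation=cv2.INTER_CUBIC))
a=cv2.imread("pics/side0.png")[175:305,240:400];cv2.imwrite("pics/side0c.png",cv2.resize(a,None,fx=4.5,fy=4.5,interpolation=cv2.INTER_CUBIC))
```

```text
(no output)
```

View pics/top0c.png

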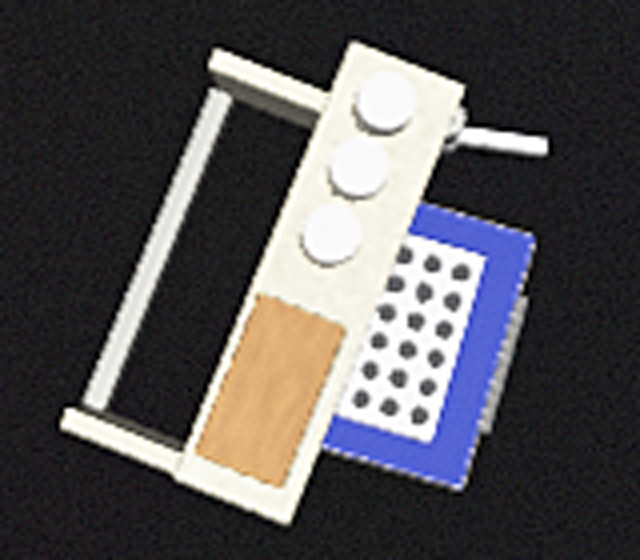

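View pics/side0c.png

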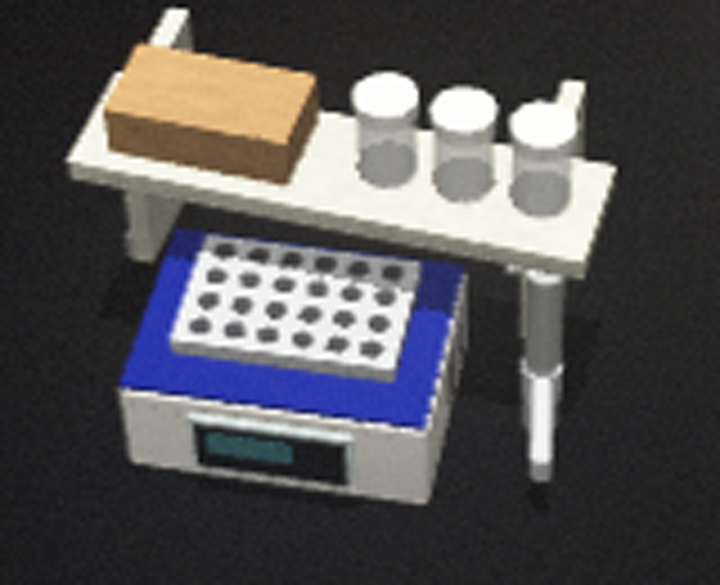

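```bash
cat > h.py <<'E'
import numpy as np
from scipy.spatial.transform import Rotation as R
from scipy.optimize import least_squares
from plant import manip, camrig, sensors, workorder
C={n:camrig.camera_params(n) for n in("side","top")}
OFF={"top":(4,220,180),"side":(4.5,240,175)}
def rot(q): return R.from_quat(np.roll(q,-1))
def proj(n,P):
    c=C[n]; p=rot(c["orientation"]).inv().apply(np.atleast_2d(P)-c["xyz"])@c["intrinsics"].T
    return p[:,:2]/p[:,2:]
def full(n,uv,off=None):
    s,x,y=off or OFF[n]; return (np.array(uv,float)+.5)/s-.5+[x,y]
def ray(n,uv,z):
    c=C[n]; d=rot(c["orientation"]).apply(np.linalg.inv(c["intrinsics"])@[*uv,1]); return c["xyz"]+d*(z-c["xyz"][2])/d[2]
def T(p,L):
    c,s=np.cos(p[2]),np.sin(p[2]); L=np.atleast_2d(L); return np.c_[p[0]+c*L[:,0]-s*L[:,1],p[1]+s*L[:,0]+c*L[:,1],L[:,2]]
def fit(obs,p0):  # obs: (cam, full-pixel uv, local xyz)
    f=lambda p:np.concatenate([(proj(n,T(p,L))[0]-uv) for n,uv,L in obs])
    r=least_squares(f,p0); return r.x,r.fun.reshape(-1,2).round(1)
E
python3 - <<'E'
from h import *
np.set_printoptions(precision=4,suppress=True)
t=.142
B=[("top",(463,88),(0,-.17,t)),("top",(290,523),(0,.136,t)),("top",(350,42),(.08,-.17,t)),("top",(180,478),(.08,.136,t)),
("side",(70,178),(0,.136,.13)),("side",(583,277),(0,-.17,.13)),("side",(615,170),(.08,-.17,t)),("side",(585,263),(0,-.17,t))]
bay,r=fit([(n,full(n,u),np.array(L)) for n,u,L in B],[.5,0,1.6]);print("bay",bay,r.tolist())
for u in((232,97),(110,405)):
    print("stopbar in bay",T((0,0,-bay[2]),ray("top",full("top",u),.03)-[*bay[:2],0]))
H=[("top",(535,237),(-.065,-.09,.088)),("top",(462,488),(-.065,.09,.088)),("side",(120,388),(-.065,.09,.088)),("side",(424,430),(-.065,-.09,.088)),
("side",(130,464),(-.065,.09,.004)),("side",(428,503),(-.065,-.09,.004)),("side",(467,268),(.065,-.09,.088))]
h,r=fit([(n,full(n,u),np.array(L)) for n,u,L in H],[.5,0,1.6]);print("heater",h,r.tolist())
rel=T((0,0,-bay[2]),[h[0]-bay[0],h[1]-bay[1],0])[0];print("heater in bay",rel,h[2]-bay[2])
E1=ray("top",full("top",(547,145)),.051);E2=ray("side",full("side",(541,470)),.04)
hg=T(bay,[.003,-.148,.04])[0]
for e in(E1,E2):
    d=e-hg; print("ret end",e,np.linalg.norm(d[:2]),"bay",T((0,0,-bay[2]),[*(e-[*bay[:2],0])]))
print("hinge",hg)
for n,u,z in(("top",(443,219),.085),("top",(482,262),.061)): print(n,ray(n,u,z))
E
```

```text
bay [ 0.5483 -0.0036  1.1892] [[0.5, -0.3], [0.2, 1.0], [0.2, -0.0], [-1.2, 0.7], [0.1, 0.2], [0.5, 0.4], [0.6, -0.9], [0.2, 0.2]]
stopbar in bay [[ 0.1502 -0.1188  0.03  ]]
stopbar in bay [[0.1488 0.1119 0.03  ]]
heater [ 0.5458 -0.034   1.2661] [[2.9, -0.3], [1.5, 1.4], [-1.4, -3.2], [1.0, -2.3], [-0.2, 0.7], [0.4, 2.3], [1.0, -3.5]]
heater in bay [-0.0292 -0.009   0.    ] 0.07690247267200268
ret end [ 0.6774 -0.127   0.051 ] 0.07165684512347177 bay [[-0.0664 -0.1658  0.051 ]]
ret end [ 0.6752 -0.1273  0.04  ] 0.07224779509520549 bay [[-0.0675 -0.1638  0.04  ]]
hinge [ 0.6868 -0.0559  0.04  ]
top [ 0.6643 -0.3576  0.085 ]
top [ 0.5486 -0.4666  0.061 ]
```

Run:
```python
from h import *
np.set_printoptions(precision=4,suppress=True)
bay=np.array([.5483,-.0036,1.1892])
for t in(.072,.076,.08):
  H=[("top",(535,237),(-.065,-.09,t)),("top",(462,488),(-.065,.09,t)),("side",(120,388),(-.065,.09,t)),("side",(424,430),(-.065,-.09,t)),
  ("side",(130,464),(-.065,.09,.004)),("side",(428,503),(-.065,-.09,.004)),("side",(467,268),(.065,-.09,t))]
  h,r=fit([(n,full(n,u),np.array(L)) for n,u,L in H],[.5,0,1.6]);print("heater",t,h,r.tolist())
  print(T((0,0,-bay[2]),[h[0]-bay[0],h[1]-bay[1],0])[0],h[2]-bay[2])
s=sensors.state();print(rot(s["tool_rot"]).as_matrix())
```

```text
heater 0.072 [ 0.5454 -0.0293  1.2782] [[0.4, -0.1], [-0.1, 1.1], [-0.7, -0.1], [1.1, 0.1], [-0.2, -0.3], [0.4, 0.6], [0.4, -1.0]]
[-0.0249 -0.0069  0.    ] 0.08901332429232034
heater 0.076 [ 0.5455 -0.0305  1.2752] [[1.0, -0.2], [0.3, 1.2], [-0.9, -0.9], [1.1, -0.5], [-0.2, -0.1], [0.4, 1.0], [0.5, -1.6]]
[-0.026  -0.0074  0.    ] 0.08604008939059615
heater 0.08 [ 0.5456 -0.0317  1.2722] [[1.6, -0.2], [0.7, 1.3], [-1.1, -1.7], [1.0, -1.1], [-0.2, 0.2], [0.4, 1.4], [0.7, -2.2]]
[-0.0271 -0.0079  0.    ] 0.08303401927731757
[[ 0.9757  0.219  -0.0002]
 [ 0.219  -0.9757  0.0019]
 [ 0.0002 -0.0019 -1.    ]]
```

Careful with the scale: shifts go in shares of 62.5 mm and turns go in shares of 90 degrees. That gives: 0.15 rad / 1.5708 = 0.0955.

```bash
python3 shift.py '[{"finger_gap":0,"drz":0.0955},{"finger_gap":0,"drz":0.0955},{"finger_gap":0,"drz":0.0955},{"finger_gap":0,"drz":0.0955},{"finger_gap":0,"drx":0.1146}]'; python3 shift.py '[{"finger_gap":0,"drx":0.1146},{"finger_gap":0,"drx":0.1146},{"finger_gap":0,"drx":0.1146},{"finger_gap":0,"drx":0.1146},{"finger_gap":0,"drx":0.0936}]'
cat >> h.py <<'E'
bay=np.array([.5483,-.0036,1.1892])
def need(target,s=None):
    s=s or sensors.state(); Rm=rot(s["tool_rot"]); p=np.array(s["tool_pos"])
    return Rm.inv().apply(np.array(target)-p)
def inbay(p): return T((0,0,-bay[2]),[p[0]-bay[0],p[1]-bay[1],p[2]])[0]
def show():
    s=sensors.state(); Rm=rot(s["tool_rot"]).as_matrix()
    Rb=R.from_euler('z',bay[2]).as_matrix()
    print("t",round(s["time"],2),"tcp bay mm",(1000*inbay(s["tool_pos"])).round(1),"F bay",(Rb.T@s["contact_force"]).round(1),"\naxes in bay\n",(Rb.T@Rm).round(3)); print("q",np.round(s["joint_pos"],2))
E
python3 - <<'E'
from h import *
show()
print(need([.446,-.0987,.15]),need([.446,-.0987,.04]))
E
```

```text
time: 0.72
tool_pos: [0.1382, -0.6074, 0.2312]
tool_rot: [-0.091, 0.978, -0.187, 0.017]
contact_force: [0.1, -1.0, 0.2]
gripper_width: 0.001
grasp_force: 0.0
time: 1.35
tool_pos: [0.1364, -0.6101, 0.2302]
tool_rot: [-0.494, 0.849, -0.163, 0.095]
contact_force: [1.0, -0.0, -0.4]
gripper_width: 0.003
grasp_force: 0.0
t 1.35 tcp bay mm [-716.2  156.4  230.2] F bay [ 0.3 -0.9 -0.4] 
axes in bay
 [[ 0.002 -0.495  0.869]
 [-1.    -0.     0.002]
 [-0.001 -0.869 -0.495]]
q [-1.6   0.64  1.13  0.43  2.35  0.49]
[ 0.09802316 -0.22223723  0.55205517] [ 0.09807984 -0.12665558  0.60649913]
```

In the tool's units: 0.0552 m is 0.8832, -0.0222 m is -0.3552.

```bash
python3 shift.py '[{"finger_gap":0,"dx":0.1568,"dy":-0.3552,"dz":0.8832},{"finger_gap":0,"dx":0.1568,"dy":-0.3552,"dz":0.8832},{"finger_gap":0,"dx":0.1568,"dy":-0.3552,"dz":0.8832},{"finger_gap":0,"dx":0.1568,"dy":-0.3552,"dz":0.8832},{"finger_gap":0,"dx":0.1568,"dy":-0.3552,"dz":0.8832}]' | head -2;  python3 - <<'E'
from h import *
show()
print(need([.446,-.0987,.15]),need([.446,-.0987,.04]))
E
```

```text
time: 1.98
tool_pos: [0.2922, -0.3524, 0.1887]
t 1.98 tcp bay mm [-419.1  107.8  188.7] F bay [-0.2  0.4  0.4] 
axes in bay
 [[ 0.002 -0.5    0.866]
 [-1.    -0.001  0.002]
 [-0.    -0.866 -0.5  ]]
q [-1.35  0.2   1.78  0.58  2.05  0.62]
[ 0.04878873 -0.11279974  0.2728133 ] [ 0.04883024 -0.01752754  0.32779699]
```

In the tool's units: 0.055 m is 0.88, 0.0098 m is 0.1568.

```bash
python3 shift.py '[{"finger_gap":0,"dx":0.1568,"dy":-0.056,"dz":0.88},{"finger_gap":0,"dx":0.1568,"dy":-0.056,"dz":0.88},{"finger_gap":0,"dx":0.1568,"dy":-0.056,"dz":0.88},{"finger_gap":0,"dx":0.1568,"dy":-0.056,"dz":0.88},{"finger_gap":0,"dx":0.1568,"dy":-0.056,"dz":0.88}]' | head -2;  python3 - <<'E'
from h import *
show()
print(need([.446,-.0987,.04]))
h=[.5454,-.0293,1.2782]
print("corner face near, bay",1000*np.array([inbay(T(h,[-.065,y,.04])[0]) for y in(.048,.075,.09)]))
import cv2
f=camrig.grab_frame("side");cv2.imwrite("pics/side1.png",cv2.resize(f[150:390,160:420,::-1],None,fx=2.5,fy=2.5,interpolation=cv2.INTER_CUBIC))
E
```

```text
time: 2.6
tool_pos: [0.429, -0.1417, 0.0661]
t 2.6 tcp bay mm [-172.6   59.3   66.1] F bay [ 0.5 -1.3 -0.3] 
axes in bay
 [[ 0.002 -0.501  0.866]
 [-1.    -0.001  0.002]
 [-0.    -0.866 -0.501]]
q [-0.97  0.17  2.06  0.8   1.64  0.71]
[-0.00010739 -0.0005655   0.0530977 ]
corner face near, bay [[-93.94050046  35.15331956  40.        ]
 [-96.34032936  62.04645663  40.        ]
 [-97.67356763  76.98708833  40.        ]]
```

View pics/side1.png

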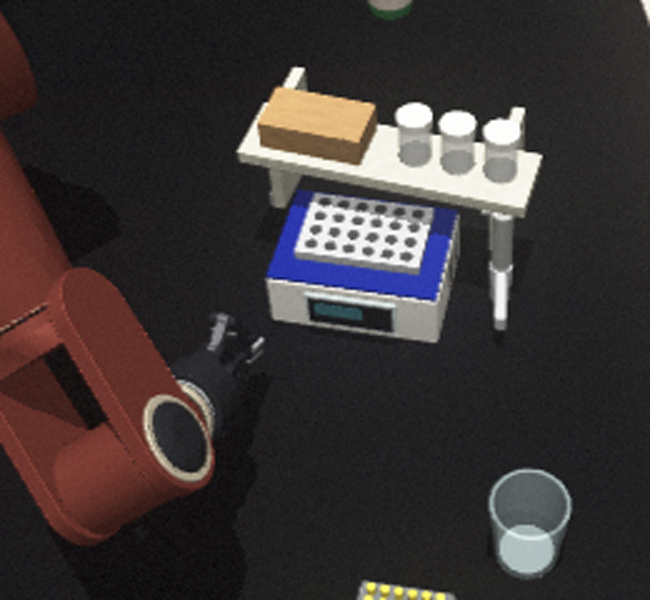

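The heater front spans (268–440, 285–340) in the crop, clear of the gripper, whose tips appear near (235,330). I'll check the fingers' shape against the projected TCP.

Run:
```python
from h import *
import cv2
s=sensors.state(); M=rot(s["tool_rot"]); p=np.array(s["tool_pos"])
f=camrig.grab_frame("side")[:,:,::-1].copy()
x0,y0,k=220,260,9
g=cv2.resize(f[y0:y0+65,x0:x0+80],None,fx=k,fy=k,interpolation=cv2.INTER_CUBIC)
for L,c in(((0,0,0),(0,0,255)),((.011,0,0),(0,255,0)),((0,.03,0),(255,0,0)),((0,0,-.05),(0,255,255))):
    u=proj("side",p+M.apply(L))[0]; cv2.circle(g,tuple(int(v) for v in (u-[x0,y0]+.5)*k),5,c,-1)
cv2.imwrite("pics/f1.png",g);print(s["gripper_width"])
```

```text
-0.0006467691827008168
```

View pics/f1.png

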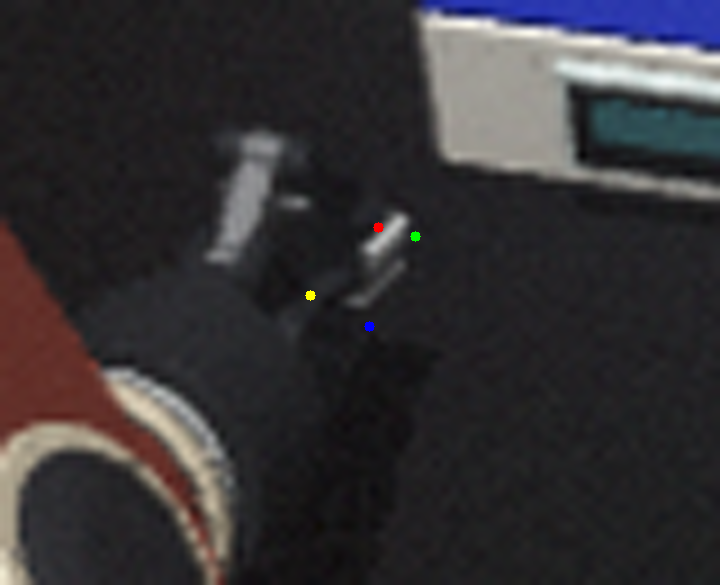

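```bash
cat >> h.py <<'E'
import cv2
def track(tag="",corner="both"):
    f=camrig.grab_frame("side"); hsv=cv2.cvtColor(f,cv2.COLOR_RGB2HSV)
    m=((hsv[:,:,0]>108)&(hsv[:,:,0]<130)&(hsv[:,:,1]>130)&(hsv[:,:,2]>60)); m[:,:235]=0;m[:,400:]=0;m[:185]=0;m[330:]=0
    n,lab,st,_=cv2.connectedComponentsWithStats(m.astype(np.uint8)); 
    m=lab==1+np.argmax(st[1:,4])
    cols=np.where(m.sum(0)>3)[0]; low=np.array([np.where(m[:,c])[0].max()+.5 for c in cols])
    P=np.c_[cols,low].astype(np.float32); keep=np.ones(len(P),bool)
    for thr in(6,3,1.2):
        vx,vy,x,y=cv2.fitLine(P[keep],cv2.DIST_HUBER,0,.01,.01).ravel(); keep=abs((P[:,1]-y)*vx-(P[:,0]-x)*vy)<thr
    a=P[keep][:,0].min()-.5;b=P[keep][:,0].max()+.5
    A,Bp=[inbay(ray("side",(u,y+(u-x)*vy/vx),.072)) for u in(a,b)]  # near, far ends
    d=A-Bp; yaw=np.arctan2(-d[0],d[1]); L=np.hypot(d[0],d[1])
    fx=np.array([np.cos(yaw),np.sin(yaw)]); fy=np.array([-fx[1],fx[0]])
    print(tag,"len",round(L*1000,1),"yaw",round(yaw,4),"n",keep.sum())
    for nm,c,e in(("near",A,.09),("far",Bp,-.09)): print("  origin by",nm,(1000*(c[:2]+.065*fx-e*fy)).round(1),"corner",(1000*c[:2]).round(1))
    return f
E
python3 - <<'E'
from h import *
track()
E
```

```text
len 174.0 yaw 0.0879 n 67
  origin by near [-23.5  -9. ] corner [-96.2  74.9]
  origin by far [-24.  -3.] corner [-80.9 -98.4]
```

In the tool's units: 0.06 m is 0.96, -0.005 m is -0.08.

```bash
python3 shift.py '[{"finger_gap":0,"dx":-0.096,"dy":-0.144,"dz":0.96},{"finger_gap":0,"dy":-0.08,"dz":0.1392},{"finger_gap":0,"dy":-0.08,"dz":0.1392},{"finger_gap":0,"dx":-0.032,"dy":-0.08,"dz":0.1392},{"finger_gap":0,"dx":-0.048,"dy":-0.08,"dz":0.1392}]' | grep force;  python3 - <<'E'
from h import *
show();track()
E
```

```text
contact_force: [-2.4, -5.5, -1.7]
grasp_force: 3.6
t 3.38 tcp bay mm [-80.   68.6  45. ] F bay [-6.   0.2 -1.7] 
axes in bay
 [[ 0.    -0.505  0.863]
 [-1.    -0.003 -0.001]
 [ 0.003 -0.863 -0.505]]
q [-0.81  0.13  2.16  0.91  1.51  0.75]
 len 174.9 yaw -0.014 n 65
  origin by near [-10.9 -13.4] corner [-74.6  77.5]
  origin by far [-10.8  -8.2] corner [-77.1 -97.3]
```

In the tool's units: 0.0087 m is 0.1392, -0.005 m is -0.08.

```bash
python3 shift.py '[{"finger_gap":0,"dy":-0.08,"dz":0.1392},{"finger_gap":0,"dy":-0.08,"dz":0.1392},{"finger_gap":0,"dy":-0.08,"dz":0.1392},{"finger_gap":0,"dy":-0.08,"dz":0.1392}]' | grep force;  python3 - <<'E'
from h import *
show();track()
E
```

```text
contact_force: [-7.6, -6.6, 1.2]
grasp_force: 4.9
t 3.92 tcp bay mm [-39.3  69.6  45. ] F bay [-8.9  4.6  1.2] 
axes in bay
 [[ 0.002 -0.503  0.864]
 [-1.    -0.002  0.001]
 [ 0.002 -0.864 -0.503]]
q [-0.73  0.11  2.18  0.96  1.46  0.79]
 len 172.3 yaw -0.2097 n 58
  origin by near [ 12.3 -28. ] corner [-32.5  73.6]
  origin by far [ 13.9 -20.4] corner [-68.4 -94.9]
```

In the tool's units: 0.052 m is 0.832, -0.0286 m is -0.4576.

```bash
python3 shift.py '[{"finger_gap":0,"dy":0.264,"dz":-0.4576},{"finger_gap":0,"dy":0.264,"dz":-0.4576},{"finger_gap":0,"dx":0.832},{"finger_gap":0,"dx":0.832},{"finger_gap":0,"dx":0.832}]' | grep force;  python3 - <<'E'
from h import *
show();track()
E
```

```text
contact_force: [0.0, -0.7, 0.7]
grasp_force: 0.0
t 4.6 tcp bay mm [-104.7  -88.5   45.8] F bay [-0.6 -0.3  0.7] 
axes in bay
 [[ 0.    -0.5    0.866]
 [-1.    -0.002 -0.001]
 [ 0.002 -0.866 -0.5  ]]
q [-0.74  0.43  1.78  0.95  1.52  0.85]
 len 172.9 yaw -0.2158 n 58
  origin by near [ 13.  -27.8] corner [-31.2  74.1]
  origin by far [ 14.5 -20.9] corner [-68.2 -94.8]
```

In the tool's units: 0.026 m is 0.416, -0.006 m is -0.096.

```bash
python3 shift.py '[{"finger_gap":0,"dy":-0.24,"dz":0.416},{"finger_gap":0,"dx":-0.032,"dy":-0.048,"dz":0.0832},{"finger_gap":0,"dx":-0.096,"dy":-0.064,"dz":0.1104},{"finger_gap":0,"dx":-0.096,"dy":-0.064,"dz":0.1104}]' | grep force;  python3 - <<'E'
from h import *
show();track()
E
```

```text
contact_force: [-31.9, -71.4, 12.2]
grasp_force: 38.4
t 5.15 tcp bay mm [-63.6 -80.4  46.3] F bay [-78.2   3.   12.2] 
axes in bay
 [[-0.011 -0.519  0.855]
 [-1.    -0.008 -0.018]
 [ 0.016 -0.855 -0.519]]
q [-0.68  0.38  1.83  0.98  1.45  0.87]
 len 169.7 yaw -0.2324 n 50
  origin by near [ 22.7 -24.4] corner [-19.8  78.2]
  origin by far [ 25.  -14.4] corner [-58.9 -87. ]
```

In the tool's units: 0.042 m is 0.672, -0.034 m is -0.544.

```bash
python3 shift.py '[{"finger_gap":0,"dy":0.184,"dz":-0.32},{"finger_gap":0,"dy":0.048,"dz":-0.544},{"finger_gap":0,"dx":0.672},{"finger_gap":0}]' | grep force;  python3 - <<'E'
from h import *
show();track()
f=camrig.grab_frame("side");cv2.imwrite("pics/side2.png",cv2.resize(f[160:360,200:420,::-1],None,fx=3,fy=3,interpolation=cv2.INTER_CUBIC))
E
```

```text
contact_force: [-0.1, -0.1, -0.8]
grasp_force: 0.0
t 5.7 tcp bay mm [-107.  -116.2   60.7] F bay [-0.1  0.  -0.8] 
axes in bay
 [[ 0.001 -0.501  0.865]
 [-1.    -0.004 -0.001]
 [ 0.004 -0.865 -0.501]]
q [-0.73  0.45  1.71  0.95  1.53  0.89]
 len 173.0 yaw -0.26 n 56
  origin by near [ 23.3 -21.4] corner [-16.4  82.3]
  origin by far [ 25.1 -14.6] corner [-60.9 -84.9]
```

View pics/side2.png

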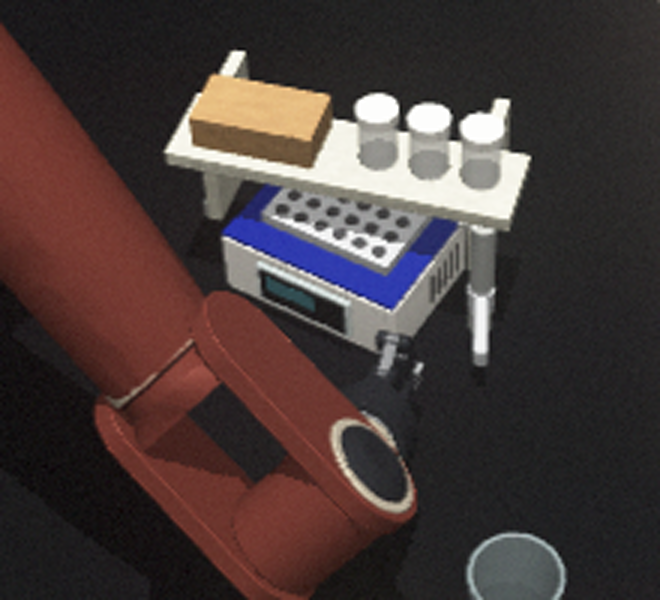

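The heater is askew at about -0.26, with its far back corner at the cheek's front edge. The gripper is in front of the far corner at (390,340), and the retaining arm at (480,330) is clear. Next I go in beside the far side and nudge the heater towards the robot.

In the tool's units: 0.042 m is 0.672, -0.0243 m is -0.3888.

```bash
python3 shift.py '[{"finger_gap":0,"dx":0.064,"dy":-0.3888,"dz":0.672},{"finger_gap":0,"dy":-0.3888,"dz":0.672},{"finger_gap":0,"dx":-0.096},{"finger_gap":0,"dx":-0.096},{"finger_gap":0,"dx":-0.096}]' | grep force;  python3 - <<'E'
from h import *
show();track()
E
```

```text
contact_force: [7.8, -4.1, -3.1]
grasp_force: 4.6
t 6.42 tcp bay mm [  -9.  -101.4   59.7] F bay [-0.9 -8.8 -3.1] 
axes in bay
 [[-0.003 -0.502  0.865]
 [-1.    -0.003 -0.005]
 [ 0.005 -0.865 -0.502]]
q [-0.58  0.4   1.79  1.03  1.42  0.94]
 len 28.5 yaw 0.7279 n 9
  origin by near [ 61.2 -72.9] corner [-47.2 -49. ]
  origin by far [-39.6  40.2] corner [-28.2 -70.2]
```

```bash
python3 shift.py '[{"finger_gap":0,"dx":0.096},{"finger_gap":0,"dy":0.3888,"dz":-0.672},{"finger_gap":0,"dy":0.3888,"dz":-0.672}]' | grep force;  python3 - <<'E'
from h import *
show();track()
E
```

```text
contact_force: [0.3, -0.4, -0.4]
grasp_force: 0.0
t 6.85 tcp bay mm [-105.5 -104.2   58.9] F bay [-0.3 -0.5 -0.4] 
axes in bay
 [[ 0.005 -0.5    0.866]
 [-1.    -0.001  0.005]
 [-0.001 -0.866 -0.5  ]]
q [-0.73  0.44  1.74  0.95  1.54  0.88]
 len 171.1 yaw -0.3145 n 53
  origin by near [ 21.  -10.9] corner [-13.   94.8]
  origin by far [23.8 -2.4] corner [-65.9 -67.9]
```

In the tool's units: -0.04 m is -0.64, 0.027 m is 0.432.

```bash
python3 shift.py '[{"finger_gap":0,"dx":-0.64,"dy":0.16,"dz":0.096},{"finger_gap":0,"dy":-0.248,"dz":0.432},{"finger_gap":0,"dx":0.016,"dy":-0.08,"dz":0.1392},{"finger_gap":0,"dx":0.032,"dy":-0.08,"dz":0.1392}]' | grep force;  python3 - <<'E'
from h import *
show();track()
E
```

```text
contact_force: [-0.4, -7.5, -1.8]
grasp_force: 3.2
t 7.4 tcp bay mm [-54.8 -68.9  46.4] F bay [-7.1 -2.4 -1.8] 
axes in bay
 [[ 0.001 -0.504  0.864]
 [-1.    -0.001  0.   ]
 [ 0.001 -0.864 -0.504]]
q [-0.67  0.38  1.85  0.98  1.46  0.87]
 len 169.5 yaw -0.2168 n 55
  origin by near [ 32.2 -12.3] corner [-11.9  89.6]
  origin by far [34.5 -2.1] corner [-48.4 -76. ]
```

In the tool's units: 0.0087 m is 0.1392, -0.005 m is -0.08.

```bash
python3 shift.py '[{"finger_gap":0,"dx":0.04,"dy":-0.08,"dz":0.1392},{"finger_gap":0,"dx":0.04,"dy":-0.08,"dz":0.1392},{"finger_gap":0,"dx":0.04,"dy":-0.08,"dz":0.1392}]' | grep force;  python3 - <<'E'
from h import *
show();track()
E
```

```text
contact_force: [1.2, -7.6, -2.3]
grasp_force: 3.5
t 7.83 tcp bay mm [-25.  -77.2  46.9] F bay [-6.6 -3.9 -2.3] 
axes in bay
 [[-0.    -0.503  0.864]
 [-1.    -0.002 -0.001]
 [ 0.002 -0.864 -0.503]]
q [-0.62  0.38  1.84  1.01  1.43  0.89]
 len 158.1 yaw -0.0682 n 46
  origin by near [ 51.3 -20. ] corner [-7.4 74.2]
  origin by far [52.8  1.9] corner [-18.2 -83.5]
```

In the tool's units: -0.043 m is -0.688, -0.026 m is -0.416.

```bash
python3 shift.py '[{"finger_gap":0,"dy":0.24,"dz":-0.416},{"finger_gap":0,"dy":0.4,"dz":-0.688}]' | grep force;  python3 - <<'E'
from h import *
show();f=track()
cv2.imwrite("pics/side3.png",cv2.resize(f[160:360,200:420,::-1],None,fx=3,fy=3,interpolation=cv2.INTER_CUBIC))
E
```

```text
contact_force: [0.8, -0.7, 0.0]
grasp_force: 0.0
t 8.12 tcp bay mm [-102.8  -74.9   47.4] F bay [-0.4 -1.   0. ] 
axes in bay
 [[ 0.007 -0.499  0.867]
 [-1.    -0.003  0.006]
 [-0.001 -0.867 -0.499]]
q [-0.75  0.41  1.81  0.94  1.52  0.84]
 len 170.0 yaw -0.0726 n 60
  origin by near [52.3 -8.4] corner [-6. 86.]
  origin by far [53.   1.5] corner [-18.4 -83.5]
```

View pics/side3.png

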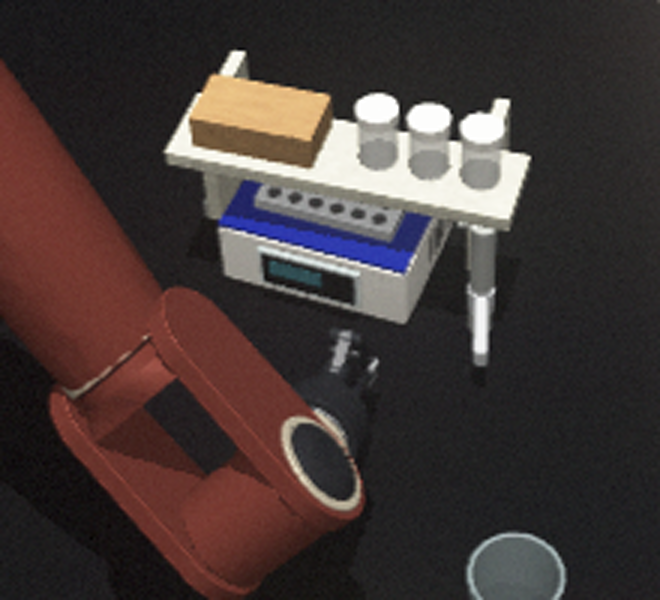

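The heater is nearly square and under the shelf, its front corners at about (222,275) and (405,320). The gripper is clear of it. One more far-corner push.

Careful with the scale: shifts go in shares of 62.5 mm and turns go in shares of 90 degrees. That gives: 0.033 m is 0.528, -0.019 m is -0.304.

```bash
python3 shift.py '[{"finger_gap":0,"dx":0.032,"dy":-0.304,"dz":0.528},{"finger_gap":0,"dx":0.016,"dy":-0.304,"dz":0.528},{"finger_gap":0,"dx":0.024,"dy":-0.08,"dz":0.1392},{"finger_gap":0,"dx":0.024,"dy":-0.08,"dz":0.1392},{"finger_gap":0,"dx":0.024,"dy":-0.072,"dz":0.1248}]' | grep force;  python3 - <<'E'
from h import *
show();track()
E
python3 shift.py '[{"finger_gap":0,"dy":0.36,"dz":-0.624},{"finger_gap":0,"dy":0.36,"dz":-0.624},{"finger_gap":0,"dx":-0.832},{"finger_gap":0,"dx":-0.832},{"finger_gap":0,"dx":-0.816}]' | grep force;  python3 - <<'E'
from h import *
show();track()
E
```

```text
contact_force: [-2.5, -9.8, 1.0]
grasp_force: 4.9
t 8.8 tcp bay mm [  0.2 -85.   47.6] F bay [-10.   -1.4   1. ] 
axes in bay
 [[ 0.001 -0.502  0.865]
 [-1.    -0.003 -0.001]
 [ 0.003 -0.865 -0.502]]
q [-0.57  0.39  1.83  1.04  1.4   0.92]
 len 124.2 yaw 0.0779 n 34
  origin by near [ 71.  -50.4] corner [-0.8 34.3]
  origin by far [66.6  5.2] corner [  8.9 -89.5]
contact_force: [0.3, -1.4, 0.4]
grasp_force: 0.0
t 9.47 tcp bay mm [-88.7  73.3  47.2] F bay [-1.2 -0.8  0.4] 
axes in bay
 [[ 0.003 -0.499  0.866]
 [-1.    -0.001  0.003]
 [-0.    -0.866 -0.499]]
q [-0.83  0.13  2.16  0.89  1.53  0.74]
 len 171.6 yaw 0.0662 n 63
  origin by near [67.  -1.5] corner [-3.8 84. ]
  origin by far [66.4  6.9] corner [  7.5 -87.2]
```

In the tool's units: 0.0303 m is 0.4848, -0.0175 m is -0.28.

```bash
python3 shift.py '[{"finger_gap":0,"dx":-0.032,"dy":-0.28,"dz":0.4848},{"finger_gap":0,"dy":-0.28,"dz":0.4848},{"finger_gap":0,"dx":-0.016,"dy":-0.088,"dz":0.152},{"finger_gap":0,"dx":-0.016,"dy":-0.088,"dz":0.152},{"finger_gap":0,"dx":-0.016,"dy":-0.08,"dz":0.1392}]' | grep force;  python3 - <<'E'
from h import *
show()
E
python3 shift.py '[{"finger_gap":0,"dy":0.36,"dz":-0.624},{"finger_gap":0,"dy":0.36,"dz":-0.624},{"finger_gap":0,"dx":0.832},{"finger_gap":0,"dx":0.832},{"finger_gap":0,"dx":0.816}]' | grep force;  python3 - <<'E'
from h import *
show();track()
E
```

```text
contact_force: [-8.8, -10.0, 4.4]
grasp_force: 6.3
t 10.15 tcp bay mm [12.4 77.  47.2] F bay [-12.5   4.5   4.4] 
axes in bay
 [[ 0.005 -0.502  0.865]
 [-1.    -0.002  0.004]
 [-0.    -0.865 -0.502]]
q [-0.62  0.08  2.21  1.02  1.39  0.83]
contact_force: [0.3, -0.6, 0.1]
grasp_force: 0.0
t 10.78 tcp bay mm [-77.2 -80.2  47.1] F bay [-0.4 -0.5  0.1] 
axes in bay
 [[ 0.002 -0.5    0.866]
 [-1.    -0.001  0.002]
 [-0.    -0.866 -0.5  ]]
q [-0.7   0.41  1.81  0.97  1.49  0.86]
 len 172.4 yaw -0.0387 n 61
  origin by near [80.2 -8.9] corner [18.8 83.6]
  origin by far [80.5 -1.2] corner [ 12.1 -88.7]
```

In the tool's units: 0.0338 m is 0.5408, -0.0195 m is -0.312.

```bash
python3 shift.py '[{"finger_gap":0,"dy":-0.312,"dz":0.5408},{"finger_gap":0,"dy":-0.312,"dz":0.5408},{"finger_gap":0,"dy":-0.0448,"dz":0.0768},{"finger_gap":0,"dy":-0.0448,"dz":0.0768},{"finger_gap":0,"dy":-0.0448,"dz":0.0768}]' | grep force;  python3 - <<'E'
from h import *
show()
E
```

```text
contact_force: [-1.2, -10.1, -0.4]
grasp_force: 4.8
t 11.45 tcp bay mm [ 15.8 -80.3  47.2] F bay [-9.8 -2.7 -0.4] 
axes in bay
 [[-0.001 -0.503  0.864]
 [-1.    -0.002 -0.002]
 [ 0.003 -0.864 -0.503]]
q [-0.55  0.38  1.84  1.05  1.38  0.92]
```

In the tool's units: 0.0017 m is 0.0272, -0.001 m is -0.016.

```bash
python3 shift.py '[{"finger_gap":0,"dy":-0.016,"dz":0.0272},{"finger_gap":0,"dy":-0.016,"dz":0.0272}]' | grep force
python3 shift.py '[{"finger_gap":0,"dy":0.36,"dz":-0.624},{"finger_gap":0,"dy":0.36,"dz":-0.624},{"finger_gap":0,"dx":-0.832},{"finger_gap":0,"dx":-0.832},{"finger_gap":0,"dx":-0.816}]' | grep force;  python3 - <<'E'
from h import *
show();track()
E
```

```text
contact_force: [-15.4, -27.3, 7.6]
grasp_force: 16.0
contact_force: [-0.1, -0.6, 0.0]
grasp_force: 0.0
t 12.32 tcp bay mm [-68.9  78.1  47.2] F bay [-0.6 -0.1  0. ] 
axes in bay
 [[ 0.002 -0.5    0.866]
 [-1.    -0.001  0.002]
 [-0.    -0.866 -0.5  ]]
q [-0.8   0.11  2.19  0.92  1.5   0.76]
 len 172.5 yaw 0.0143 n 62
  origin by near [86.3 -7.9] corner [20.  81.2]
  origin by far [86.2 -0.4] corner [ 22.5 -91.3]
```

In the tool's units: 0.06 m is 0.96, -0.0346 m is -0.5536, -0.174 rad / 1.5708 = -0.1108.

```bash
python3 shift.py '[{"finger_gap":0,"dy":0.32,"dz":-0.5536,"drx":-0.1108},{"finger_gap":0,"dx":0.96,"drx":-0.1108},{"finger_gap":0,"dx":0.96},{"finger_gap":0,"dx":0.96},{"finger_gap":0,"dx":0.96}]' | grep force
python3 shift.py '[{"finger_gap":0,"dx":0.64},{"finger_gap":0}]' | grep force;  python3 - <<'E'
from h import *
show();f=track()
cv2.imwrite("pics/side4.png",cv2.resize(f[160:400,200:460,::-1],None,fx=2.5,fy=2.5,interpolation=cv2.INTER_CUBIC))
E
```

```text
contact_force: [0.2, -0.8, 0.5]
grasp_force: 0.0
contact_force: [-1.3, 0.5, 0.5]
grasp_force: 0.0
t 13.25 tcp bay mm [-108.5 -205.6   47.1] F bay [-0.   1.4  0.5] 
axes in bay
 [[ 0.003 -0.766  0.643]
 [-1.    -0.003  0.001]
 [ 0.001 -0.643 -0.766]]
q [-0.61  0.51  1.51  0.69  1.37  1.11]
 len 100.2 yaw -0.1576 n 23
  origin by near [ 85.3 -89.5] corner [35.2  9.6]
  origin by far [ 97.8 -10.7] corner [ 19.5 -89.4]
```

View pics/side4.png

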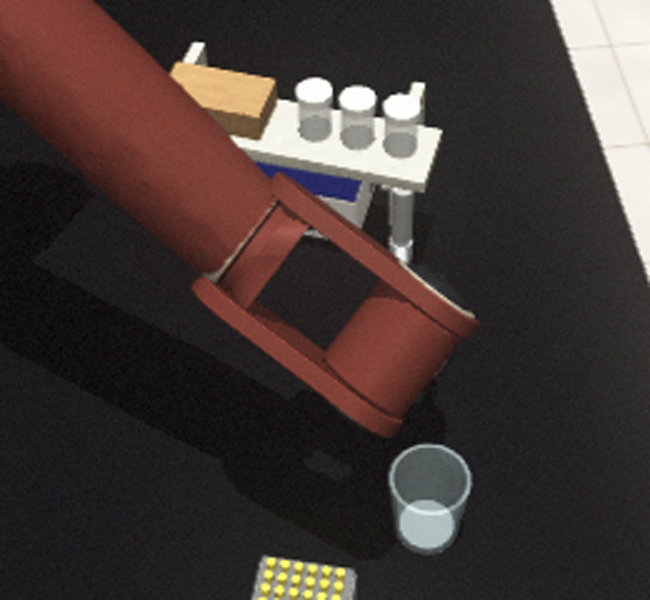

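The wrist hides the far side, but the linkage is well above the bench and clear of the beaker at (428,500) and the shelf. Going beside the arm's outer face and sweeping.

In the tool's units: -0.024 m is -0.384, 0.023 m is 0.368.

```bash
python3 shift.py '[{"finger_gap":0,"dx":-0.048,"dy":-0.352,"dz":0.368},{"finger_gap":0,"dx":-0.048,"dy":-0.352,"dz":0.368},{"finger_gap":0,"dx":-0.32,"dy":-0.024,"dz":0.0208},{"finger_gap":0,"dx":-0.384,"dy":0.0736,"dz":-0.0624}]' | grep force;python3 - <<'E'
from h import *
show()
E
python3 shift.py '[{"finger_gap":0,"dx":-0.336,"dy":-0.0128,"dz":0.0096}]' | grep force;  python3 - <<'E'
from h import *
show()
E
```

```text
contact_force: [3.2, -1.1, -1.1]
grasp_force: 1.4
t 13.8 tcp bay mm [ -47.8 -152.    40.3] F bay [ 0.1 -3.4 -1.1] 
axes in bay
 [[ 0.002 -0.765  0.644]
 [-1.    -0.002  0.001]
 [ 0.001 -0.644 -0.765]]
q [-0.53  0.41  1.66  0.72  1.29  1.13]
contact_force: [2.7, -1.9, -0.2]
grasp_force: 1.1
t 13.93 tcp bay mm [ -48.  -131.1   40.5] F bay [-0.8 -3.3 -0.2] 
axes in bay
 [[ 0.001 -0.766  0.643]
 [-1.    -0.001 -0.   ]
 [ 0.001 -0.643 -0.766]]
q [-0.54  0.37  1.72  0.72  1.28  1.12]
```

In the tool's units: -0.015 m is -0.24, -0.014 m is -0.224.

```bash
python3 shift.py '[{"finger_gap":0,"dx":-0.24,"dy":-0.1104,"dz":0.0928},{"finger_gap":0,"dx":-0.224,"dy":-0.184,"dz":0.1536},{"finger_gap":0,"dx":-0.064,"dy":-0.1232,"dz":0.1024}]' | grep force;python3 - <<'E'
from h import *
show()
E
python3 shift.py '[{"finger_gap":0,"dy":-0.0368,"dz":0.0304}]' | grep contact; python3 shift.py '[{"finger_gap":0,"dy":-0.024,"dz":0.0208}]' | grep contact;  python3 - <<'E'
from h import *
show()
E
```

```text
contact_force: [1.3, -2.7, -0.3]
grasp_force: 0.9
t 14.3 tcp bay mm [-12.9 -97.8  40.4] F bay [-2.  -2.2 -0.3] 
axes in bay
 [[ 0.003 -0.766  0.643]
 [-1.    -0.002  0.002]
 [-0.001 -0.643 -0.766]]
q [-0.49  0.3   1.8   0.74  1.24  1.14]
contact_force: [-1.8, -1.0, 0.7]
contact_force: [-4.7, -2.6, 1.5]
t 14.55 tcp bay mm [ -8.3 -98.6  39.9] F bay [-4.2  3.4  1.5] 
axes in bay
 [[ 0.004 -0.766  0.643]
 [-1.    -0.002  0.004]
 [-0.002 -0.643 -0.766]]
q [-0.48  0.3   1.8   0.74  1.24  1.14]
```

In the tool's units: -0.0015 m is -0.024, 0.0013 m is 0.0208.

```bash
for i in 1; do python3 shift.py '[{"finger_gap":0,"dy":-0.024,"dz":0.0208}]' | grep contact; done; python3 shift.py '[{"finger_gap":0,"dy":-0.024,"dz":0.0208}]' | grep contact;  python3 - <<'E'
from h import *
show()
E
```

```text
contact_force: [-10.5, -11.0, 5.5]
contact_force: [-16.4, -16.4, 9.3]
t 14.8 tcp bay mm [ -7.3 -98.7  39.8] F bay [-21.4   9.1   9.3] 
axes in bay
 [[ 0.005 -0.769  0.639]
 [-1.    -0.003  0.005]
 [-0.002 -0.639 -0.769]]
q [-0.48  0.3   1.8   0.74  1.23  1.15]
```

In the tool's units: -0.06 m is -0.96, 0.0306 m is 0.4896.

```bash
python3 shift.py '[{"finger_gap":0,"dy":0.2448,"dz":-0.2064},{"finger_gap":0,"dy":0.4896,"dz":-0.4112},{"finger_gap":0,"dy":0.48,"dz":-0.8},{"finger_gap":0,"dx":-0.64,"dz":-0.72},{"finger_gap":0,"dx":-0.96}]' | grep contact;  python3 shift.py '[{"finger_gap":0,"dx":-0.96},{"finger_gap":0,"dx":-0.96},{"finger_gap":0}]' | grep contact
python3 - <<'E'
from h import *
show();f=track()
cv2.imwrite("pics/side5.png",cv2.resize(f[160:310,230:420,::-1],None,fx=4,fy=4,interpolation=cv2.INTER_CUBIC))
E
```

```text
contact_force: [-0.7, 0.0, 0.9]
contact_force: [0.4, -0.9, 0.3]
t 15.8 tcp bay mm [-147.8  124.7   91.7] F bay [-0.7 -0.7  0.3] 
axes in bay
 [[ 0.001 -0.764  0.645]
 [-1.     0.002  0.003]
 [-0.003 -0.645 -0.764]]
q [-0.88 -0.27  2.27  0.6   1.53  0.92]
 len 172.5 yaw 0.0143 n 62
  origin by near [86.3 -7.9] corner [20.  81.2]
  origin by far [86.2 -0.4] corner [ 22.5 -91.3]
```

View pics/side5.png

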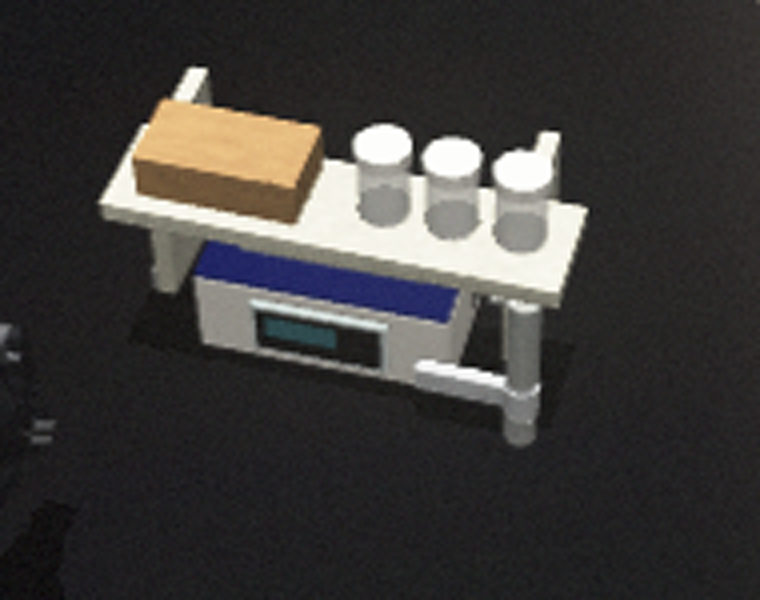

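The arm lies shut across the front's far corner, from (415,372) to the post at (520,395). The heater is square and home, with x about 86 mm against 85 and a yaw of 0.014. The gripper is clear on the left.

```bash
python3 -c "
from plant import manip, camrig, sensors, workorder
print(workorder.job_done())"
```

```text
the job is handed in; nothing more can be done
None
```

The heater is home and square in its bay (within about 1 mm and 0.8° by camera), the retaining arm is shut against its stop, and the job was handed in with no verdict shown; on the way the heater jammed on the far cheek (about 78 N at the wrist) and was nudged sideways to free it.

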